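# Feed a socket rack past the spring gate of a bench lane

### The arm

A 6-joint arm with a two-finger parallel gripper is mounted at the origin on the work surface. World frame = base frame: x ahead of the robot, y to its left, z up, the work surface at z = 0. Lengths are in m, angles in degrees, forces in N, time in s.
With the tool pointing down it reaches from about 0.325 to 0.875 m from the base axis. Payload 4.4 kg.
Tool frame: the origin (TCP) lies on the centre line of the jaws, within the pads' length; the fingertips stand 19 mm ahead of it and the grasp point (between the pads) is the TCP; z points along the fingers, y is the direction in which the jaws open and shut (so a half turn about z gives the same grasp; the last joint's range is limited). The gripper opens to 85 mm and grips with 20 to 120 N. Pads are 22 mm wide; open, the fingers measure 114 mm over their backs; the gripper's body (76 mm by 85 mm) begins 54 mm behind the grasp point. The pads swing forward as they close: fully open they stand 13 mm farther back than shut.
Start: joints at [-77.091, 11.837, 88.321, -0, 79.842, -8.623], TCP at [0.211, -0.535, 0.25] pointing down, gripper open.
Joint ranges: [-156.59, 156.59], [-49.26, 127.26], [12.9, 141.05], [-63.56, 243.56], [4.71, 150.69], [-161.64, 161.64]. Speed limits (degrees/s): [159.86, 159.86, 180, 180, 180, 180].

### API

Orientations are given as [roll, pitch, yaw] about the fixed x, y, z axes, in that order (R = Rz(yaw) Ry(pitch) Rx(roll)).
In Python, from workcell import env, vision, workorder gives the robot as it stands. The module is installed in compiled form; this text tells all that it offers.
- The arm moves only by the tool play_rows, never from a script. Its argument "steps" is a list of rows, each a list of 3 entries, a list of its own where there are three numbers: the shift along the tool's x, y, z scaled (see below), then the turn about the tool's z scaled (see below), then the closure, from 0 (fully open) to 1 (shut). In form: [[[tx, ty, tz], twist, grip], ...]. A call has 1 to 8 rows; each row is the pose to reach, as a shift and turn from the pose commanded when the call began, along the tool's axes at that moment; what a row does not reach only later rows make up. The controller multiplies each number of a shift by 15 cm and each number of a turn by 90 degrees. A row lasts 1/12 s, in which the tool goes at most 41.7 mm and 7.16 degrees, less where a joint would pass 70% of its speed; a pose out of reach is approached as far as the arm can. A call with a number of a shift or a turn outside -1 to 1 is refused whole. A call with a gripper value outside its range is refused whole. The fingers move at their own pace and stop on an object; "force" is the grip in N (left out, the last holds). Time passes only in rows, so rows that repeat a pose let the fingers close. It gives the time, the measured TCP pose, the force and the opening at its end, in the units of the state.
- env.state(): the state, without advancing time (a new reading comes with each control period).
- vision.get_image(name): name is "scene" or "top"; returns a dict with "color" (400x640x3 uint8, blue, green, red), "camera_matrix" (3x3 intrinsics, pixels), "position" and "orientation" of the camera in the world. Camera axes: x right, y down, z forward; pixel columns grow to the right and rows downward; lengths in m; the calibration is good to about 2 mm. A picture is of the moment at which its call begins. There is no depth.
- workorder.hand_in(): hands the job in, once; it reports no verdict.
The state is a dict: "clock": time; "qpos": joint angles; "dq": joint speeds; "effort": joint torques, N m; "tool_pos": TCP position; "eef_rot": TCP orientation; "force": force on the tool from outside, world axes, zero at the start; "wrist_torque": the same for the moment, N m; "grip_width": finger opening in m.
Only numpy, scipy, OpenCV 4.12 (cv2) and the standard library are available. Lean on these libraries where they do the work, as an engineer would, in place of code of your own. Each camera call takes 0.05 s, during which the arm holds its last target.

### The job

Push the socket rack along its lane, past the spring-up stop gate, until it is fully home against the end stop. To let it by, press the long hold-down bar beside the lane with one fingertip before the rack reaches the gate, and keep it pressed while another fingertip pushes the rack all the way past, so that the gate never bears on the rack. Then let the bar go so that the gate springs up again behind the rack; do not lift or tip the rack, and leave the other things on the bench where they are.

Things in the scene. Friction and masses are not known exactly. Their poses are not given: they have to be found in the camera images.
- lane: Fixed aluminium chute, 310 mm long. Origin: on the bench under the gate slot, mid-width; +x is the way the rack goes, +y the hold-down bar's side. Lane floor 60 mm above the bench, x -170 (open end) to +132 mm. Side walls: inner faces y +-27.5 mm, 4 mm thick, tops 80 mm above the bench, cut with the floor by a 12 mm slot at x=0 for the gate.
- lane_end (a point): Foot of the end stop: middle of the stop's face at lane floor height, at lane x=+132 mm, y=0, 60 mm above the bench. The stop is a dark upright plate, 6 mm thick, top 98 mm above the bench.
- rack: Loose grey rack with eight steel sockets, 0.4 to 0.8 kg, 90 long (x), 48 wide (y), 44 mm high, flat end plates. Origin: centre of its underside. Stands on the lane floor, its x along the lane's; starts before the gate (origin at lane x -80 to -58 mm), fully home its origin is at +87 and its rear face at +42 mm. Pushed on its rear end plate it slides; a fingertip raised while still pressing drags it up.
- gate: One rigid dark steel lever: gate blade plus hold-down bar, joined under the lane. Origin on its hinge axis, which runs along the lane at lane y=-50 mm, 75 mm above the bench. A spring holds the gate up; pressing the bar down lowers the gate. Spring: about 3 to 6 N at the bar. Its weight and spring are its only resistance until the bottom stop, where the bar is 66 mm above the bench.
- gate_tip (a point): Top corner of the gate blade nearest the bar, at lane x=0. The blade is 6 mm thick along the lane, 54 mm wide, and blocks the lane: at rest this corner stands 17 mm out of the lane floor (77 mm above the bench), the far corner 2 mm. Gate fully below the lane floor: bar at 82 mm or lower.
- hold_bar (a point): Middle of the top face of the hold-down bar: flat dark steel, 230 long (lane x -175 to +55 mm), 34 wide, 6 mm thick, this point at lane x=-60. At rest lane y=+58 mm, 106 mm above the bench, sloping 16 degrees down to the lane; pressed 31 mm down it is level, at y=+62, 75 mm above the bench, 15 above the lane floor. A fingertip can slide along it while pressing.
- wrench: loose open-end wrench lying on the bench; not part of the job. Origin: centre of its underside.
- screwdriver: loose screwdriver lying on the bench; not part of the job. Origin: centre of its underside.
- grease_jar: loose white jar with metal lid, 60 mm across, 65 mm high; not part of the job. Origin: centre of its underside.
- bearing: loose steel bearing ring, 52 mm across, 16 mm high, lying flat; not part of the job. Origin: centre of its underside.
- socket: loose single steel socket, 26 mm across, 38 mm high, standing; not part of the job. Origin: centre of its underside.
- spray_can: loose grey bottle with red cap, 64 mm across, 190 mm high; not part of the job. Origin: centre of its underside.
- mug: loose white mug, 80 mm across, 90 mm high; not part of the job. Origin: centre of its underside.

How it is judged:
By the outcome, as a careful person would: the job done as asked, in the order asked, and still so for the second after the job is handed in, with the robot touching nothing.
It also fails if it takes over 35 s, if anything falls off the work surface, if the arm or the gripper's body presses on something with over 40 N, if the wrist force passes 120 N, or if a joint passes its speed limit or range.

## Working session

There is one attempt and no reset: what is moved stays moved. The work goes in short steps, Python scripts to look and compute and a tool call to move; the robot and the scene stay as the last step left them, time stands still between calls to the robot, and variables do not carry over. Pictures are saved under pics/ and viewed, and the job is handed in when it is done.

Besides the shell and the picture viewer there is one more tool, called after "Emit:" as name([rows], argument=value, ...), one row to a line, values as JSON. play_rows: Moves the arm, as the interface text tells. Shifts and turns lie within -1 to 1; 1 stands for 15 cm of shift or 90 degrees of turn. Its arguments: {"type":"object","properties":{"steps":{"type":"array","items":{"type":"array"}},"force":{"type":"number"}},"required":["steps"]}

```bash
mkdir -p pics
python3 - <<'E'
from workcell import env, vision
import cv2
print(env.state())
for n in ("scene","top"):
    d=vision.get_image(n); cv2.imwrite(f"pics/{n}0.png",d["color"])
    print(n,d["camera_matrix"],d["position"],d["orientation"])
E
```

```text
{'clock': 0.0, 'qpos': array([-7.70932892e+01,  1.18867116e+01,  8.84060683e+01,  6.08748800e-04,
        7.98414494e+01, -8.62244275e+00]), 'dq': array([ 0.03764505,  0.05232213, -0.00681999, -0.06588867,  0.04408494,
       -0.05412927]), 'effort': array([ 1.31954173e-03, -3.83030391e+01, -2.91597998e+01,  1.14586619e-04,
        1.06046215e-02,  6.67161313e-07]), 'tool_pos': array([ 0.21084483, -0.53417105,  0.24909081]), 'eef_rot': array([-1.79867378e+02, -2.07161761e-02,  2.15290215e+01]), 'force': array([-0.50398564, -0.39521267,  0.59068345]), 'wrist_torque': array([-0.01366345, -0.02810906,  0.03876648]), 'grip_width': 0.08529298728058228}
scene [[439.84047528   0.         321.44861703]
 [  0.         439.84047528 200.2091517 ]
 [  0.           0.           1.        ]] [ 0.79682512 -0.23362424  0.9257399 ] [-151.11132422    0.7192203    33.49226283]
top [[482.49427864   0.         316.68402346]
 [  0.         482.49427864 202.43165534]
 [  0.           0.           1.        ]] [0.35255593 0.16762836 1.30845183] [-172.23737584   -0.30854297  -89.10115875]
```

View pics/scene0.png

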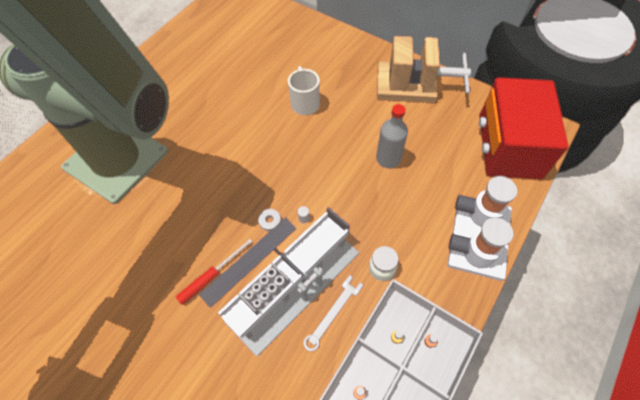

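View pics/top0.png

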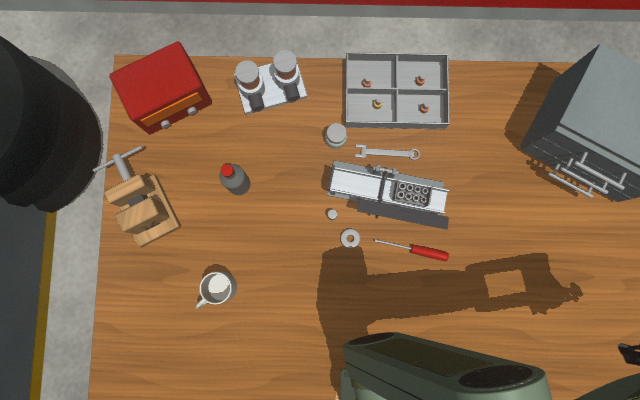

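The rack sits in the lane on the bench's middle, at about (410,190) in the top view and (265,288) in the scene view. Its open end is near (447,200) in the top view, with the end stop at (332,178). The dark bar lies on the robot's side. I'll zoom in to measure corners.

Run:
```python
import cv2
a=cv2.imread("pics/scene0.png")[195:365,190:370]; cv2.imwrite("pics/s0z.png",cv2.resize(a,None,fx=3.4,fy=3.4,interpolation=cv2.INTER_CUBIC))
a=cv2.imread("pics/top0.png")[145:240,315:465]; cv2.imwrite("pics/t0z.png",cv2.resize(a,None,fx=5,fy=5,interpolation=cv2.INTER_CUBIC))
```

```text
(no output)
```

View pics/s0z.png

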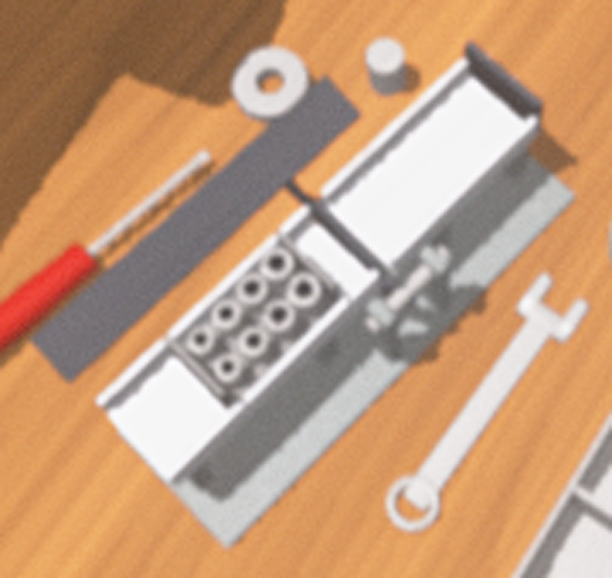

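View pics/t0z.png

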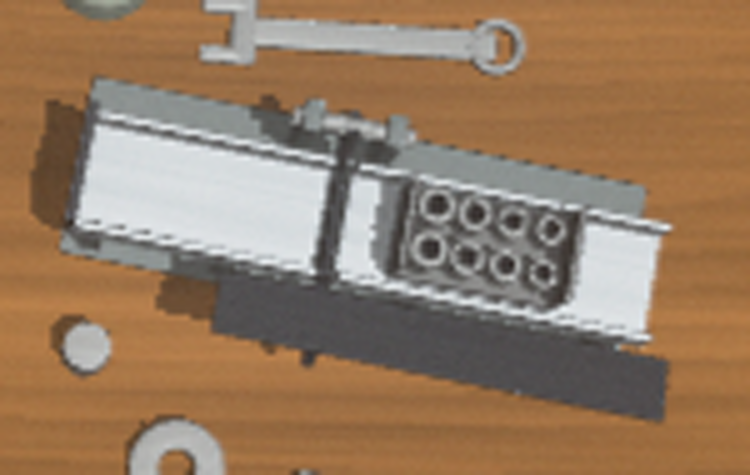

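```bash
cat > h.py <<'E'
import numpy as np, cv2
from scipy.spatial.transform import Rotation as Ro
K={'s':(np.array([[439.84,0,321.449],[0,439.84,200.209],[0,0,1]]),[0.79682512,-0.23362424,0.9257399],[-151.11132422,0.7192203,33.49226283]),
 't':(np.array([[482.494,0,316.684],[0,482.494,202.4317],[0,0,1]]),[0.35255593,0.16762836,1.30845183],[-172.23737584,-0.30854297,-89.10115875])}
Z={'s':(3.4,190,195),'t':(5,315,145)}
def cast(c,zx,zy,z,zoom=True):
    M,p,o=K[c]; p=np.array(p); R=Ro.from_euler('xyz',o,degrees=True).as_matrix()
    f,a,b=Z[c]
    u,v=((zx+.5)/f-.5+a,(zy+.5)/f-.5+b) if zoom else (zx,zy)
    d=R@np.linalg.solve(M,[u,v,1]); return p+d*(z-p[2])/d[2]
E
python3 - <<'E'
from h import *
L=[('s',32,340,-175,74.3,110.7),('s',70,380,-175,41.7,101.3),('s',325,78,55,74.3,110.7),('s',358,113,55,41.7,101.3),
('s',98,401,-170,31.5,80),('s',178,480,-170,-31.5,80),('s',540,108,135,-31.5,98),('s',468,45,135,31.5,98),
('t',662,420,-175,74.3,110.7),('t',668,362,-175,41.7,101.3),('t',212,330,55,74.3,110.7),('t',220,283,55,41.7,101.3),
('t',670,227,-170,-31.5,80),('t',650,341,-170,31.5,80)]
for sel in ('s','t','st'):
    l=[q for q in L if q[0] in sel]
    W=np.array([cast(*q[:3],q[5]/1e3)[:2] for q in l]); A=np.array([q[3:5] for q in l])/1e3
    a=A-A.mean(0); w=W-W.mean(0)
    th=np.arctan2((a[:,0]*w[:,1]-a[:,1]*w[:,0]).sum(),(a*w).sum())
    R=np.array([[np.cos(th),-np.sin(th)],[np.sin(th),np.cos(th)]]); o=W.mean(0)-R@A.mean(0)
    print(sel,np.degrees(th),o); print(np.round(((W-o)@R-A)*1e3,1).tolist())
for q in [('s',172,342),('s',232,403),('s',283,238),('s',345,292),('t',582,207),('t',568,308),('t',405,178),('t',390,275)]:
    print(q,np.round((cast(*q,.104)[:2]-o)@R*1e3,1))
for n,q in dict(jar=(384,263),mug=(304,92),can=(398,112)).items(): print(n,cast('s',*q,.06,False))
E
```

```text
s 79.64286131852798 [ 0.56223614 -0.00459504]
[[1.5, -0.4], [2.0, 2.8], [-2.2, -1.3], [-2.2, 3.5], [0.6, 0.2], [3.2, -2.8], [-2.2, -0.4], [-0.8, -1.5]]
t 80.12428479003619 [ 0.55748343 -0.00320698]
[[1.2, -1.0], [0.3, 0.8], [-0.5, -3.4], [-0.9, 3.7], [-0.6, 1.2], [0.6, -1.3]]
st 79.60027328401922 [ 0.56055954 -0.00423112]
[[1.4, -2.3], [1.9, 0.9], [-2.3, -3.0], [-2.3, 1.8], [0.6, -1.6], [3.1, -4.7], [-2.2, -2.0], [-0.9, -3.1], [1.0, 0.6], [0.3, 2.4], [-0.7, 0.3], [-0.9, 7.4], [0.1, 2.8], [0.7, 0.4]]
('s', 172, 342) [-119.7   16.8]
('s', 232, 403) [-119.4  -33.1]
('s', 283, 238) [-34.3  16.8]
('s', 345, 292) [-32.1 -32.7]
('t', 582, 207) [-118.5  -24.9]
('t', 568, 308) [-120.1   27.5]
('t', 405, 178) [-27.9 -21.9]
('t', 390, 275) [-29.1  28.6]
jar [0.71547555 0.1054315  0.06      ]
mug [0.30855669 0.40227369 0.06      ]
can [0.54567828 0.47596879 0.06      ]
```

Emit:
play_rows([
  [[0.922,-0.563,0],0,0.4],
  [[0.922,-0.563,0],0,0.4],
  [[0.922,-0.563,0],0,0.4],
  [[0.922,-0.563,0],0,0.4],
  [[0.922,-0.563,0],0,0.4],
])

```text
clock: 0.52
tool_pos: [0.3116, -0.4, 0.2495]
eef_rot: [-179.8, -0.2, 21.9]
force: [-0.3, -0.1, -0.4]
grip_width: 0.0512
```

Emit:
play_rows([
  [[0.922,-0.563,0],0,0.4],
  [[0.922,-0.563,0],0,0.4],
  [[0.922,-0.563,0],0,0.4],
  [[0.922,-0.563,0],0,0.4],
  [[0.922,-0.563,0],0,0.4],
])

```text
clock: 0.93
tool_pos: [0.409, -0.2712, 0.2499]
eef_rot: [-179.8, -0.1, 21.9]
force: [-1.2, -0.2, -0.3]
grip_width: 0.0512
```

Emit:
play_rows([
  [[0.922,-0.563,0],-0.3,0.4],
  [[0.922,-0.563,0],-0.3,0.4],
  [[0.922,-0.563,0],-0.647,0.4],
  [[0.922,-0.563,0],-0.647,0.4],
  [[0.922,-0.563,0],-0.647,0.4],
  [[0.922,-0.563,0],-0.647,0.4],
  [[0.922,-0.563,0],-0.647,0.4],
  [[0.922,-0.563,0],-0.647,0.4],
])

```text
clock: 1.6
tool_pos: [0.5038, -0.1472, 0.2497]
eef_rot: [-179.9, 0.0, 79.2]
force: [0.7, 1.1, 0.4]
grip_width: 0.0511
```

Run:
```python
from workcell import env, vision
import cv2
s=env.state(); print({k:s[k] for k in('clock','tool_pos','eef_rot','force','grip_width','qpos')})
for n in ("scene","top"):
    d=vision.get_image(n); cv2.imwrite(f"pics/{n}1.png",d["color"])
```

```text
{'clock': 1.6, 'tool_pos': array([ 0.50381489, -0.14715583,  0.24969029]), 'eef_rot': array([-1.79933428e+02,  9.05625101e-03,  7.92242145e+01]), 'force': array([0.66462875, 1.14983162, 0.37930639]), 'grip_width': 0.05107677630292864, 'qpos': array([-2.57199717e+01,  5.80333695e+00,  9.53153949e+01, -2.64074569e-02,
        7.89432538e+01, -1.49391025e+01])}
```

View pics/scene1.png

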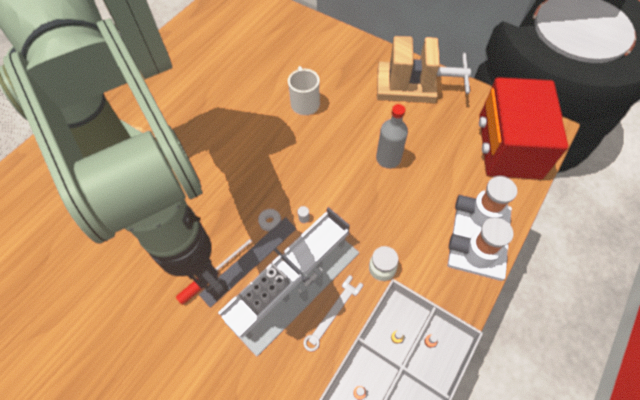

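The gripper is over the lane's open end, at about (215,280), with its yaw aligned. The scene is undisturbed. Descending to above the bar.

Emit:
play_rows([
  [[0,0,0.3],0.0,0.4],
  [[0,0,0.55],0,0.4],
  [[0,0,0.66],0,0.4],
  [[0,0,0.66],0,0.4],
  [[0,0,0.66],0,0.4],
])

```text
clock: 2.12
tool_pos: [0.5031, -0.1471, 0.1503]
eef_rot: [-179.8, -0.0, 78.7]
force: [-0.5, -0.2, 0.5]
grip_width: 0.0513
```

Run:
```python
from workcell import env, vision
import cv2
s=env.state(); print({k:s[k] for k in('clock','tool_pos','eef_rot','force')})
a=vision.get_image("scene")["color"][195:365,190:370]; a=cv2.resize(a,None,fx=3.4,fy=3.4,interpolation=cv2.INTER_CUBIC);cv2.imwrite("pics/s2z.png",a)
a=vision.get_image("top")["color"][145:240,315:465]; cv2.imwrite("pics/t2z.png",cv2.resize(a,None,fx=5,fy=5,interpolation=cv2.INTER_CUBIC))
```

```text
{'clock': 2.1167, 'tool_pos': array([ 0.50314478, -0.14710142,  0.15029811]), 'eef_rot': array([-1.79841539e+02, -3.16504396e-02,  7.86790544e+01]), 'force': array([-0.53589284, -0.24710369,  0.4832332 ])}
```

View pics/s2z.png

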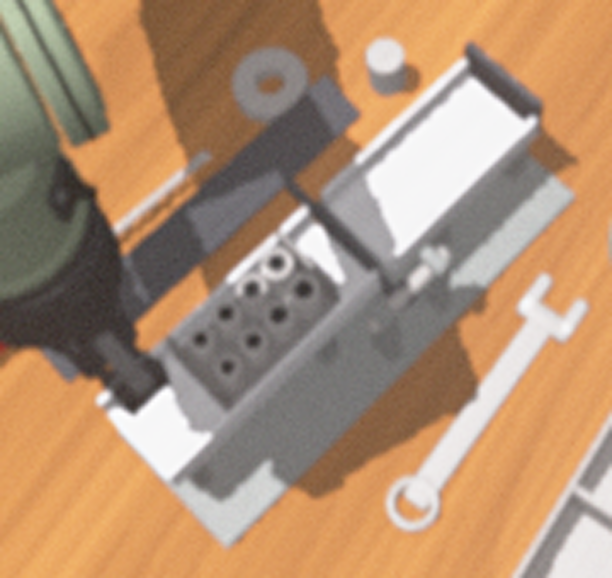

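View pics/t2z.png

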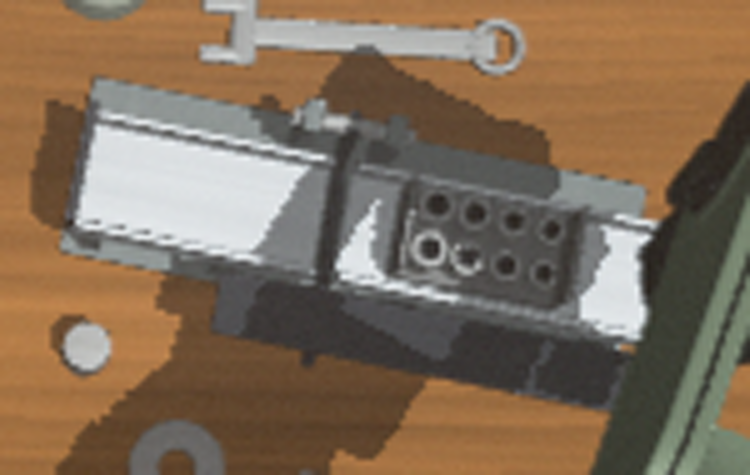

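Run:
```python
from h import *
th=np.radians(79.6);R=np.array([[np.cos(th),-np.sin(th)],[np.sin(th),np.cos(th)]]);o=np.array([.5605,-.0042])
for z in(.131,.136):
  for p in((133,410),(168,382)): print(z,p,np.round((cast('s',*p,z)[:2]-o)@R*1e3,1))
print((np.array([.5031,-.1471])-o)@R*1e3)
```

```text
0.131 (133, 410) [-160.5   -5.7]
0.131 (168, 382) [-137.7   -7.8]
0.136 (133, 410) [-160.6   -7.4]
0.136 (168, 382) [-138.    -9.5]
[-150.91416212   30.66081657]
```

The fingertip image agrees with the arm pose to about 2 mm, at lane (-150, -9..5). Now I'll press the bar in stages.

Emit:
play_rows([
  [[0,0,0.07],-0.01,0.4],
  [[0,0,0.14],-0.01,0.4],
  [[0,0,0.21],-0.01,0.4],
  [[0,0,0.27],-0.01,0.4],
  [[0,0,0.33],-0.01,0.4],
  [[0,0,0.35],-0.01,0.4],
  [[0,0,0.35],-0.01,0.4],
])

```text
clock: 2.8
tool_pos: [0.5031, -0.1467, 0.0977]
eef_rot: [-179.9, -0.0, 79.7]
force: [-3.2, -0.8, 4.2]
grip_width: 0.0514
```

Emit:
play_rows([
  [[0,0,0.03],0,0.4],
  [[0,0,0.03],0,0.4],
  [[0,0,0.03],0,0.4],
])

```text
clock: 3.05
tool_pos: [0.504, -0.147, 0.0946]
eef_rot: [-180.0, -0.0, 79.7]
force: [-2.2, 0.3, 4.8]
grip_width: 0.0512
```

Run:
```python
from workcell import env, vision
import cv2
s=env.state(); print({k:s[k] for k in('clock','tool_pos','eef_rot','force')})
a=vision.get_image("scene")["color"][195:365,190:370]; a=cv2.resize(a,None,fx=3.4,fy=3.4,interpolation=cv2.INTER_CUBIC);cv2.imwrite("pics/s3z.png",a)
```

```text
{'clock': 3.05, 'tool_pos': array([ 0.50402782, -0.14696032,  0.09457062]), 'eef_rot': array([-1.79991120e+02, -1.86290287e-04,  7.97265770e+01]), 'force': array([-2.24250914,  0.28863151,  4.82683396])}
```

View pics/s3z.png

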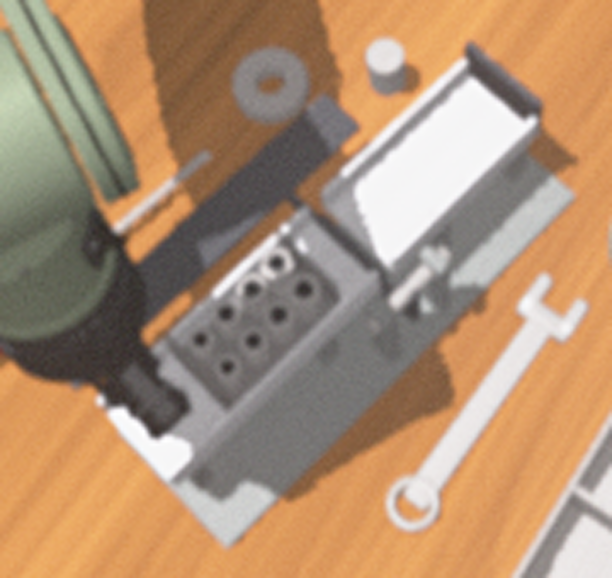

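The bar is down under about 5 N and the blade has dropped into the slot near (340,235). I'll go lower to find the bottom stop.

Emit:
play_rows([
  [[0,0,0.027],0,0.4],
  [[0,0,0.027],0,0.4],
  [[0,0,0.027],0,0.4],
])

```text
clock: 3.35
tool_pos: [0.5044, -0.1471, 0.0907]
eef_rot: [179.9, 0.0, 79.7]
force: [-0.8, -0.4, 5.0]
grip_width: 0.0514
```

Emit:
play_rows([
  [[0,0,0.014],0,0.4],
  [[0,0,0.014],0,0.4],
  [[0,0,0.014],0,0.4],
])

```text
clock: 3.6
tool_pos: [0.5044, -0.147, 0.0886]
eef_rot: [179.9, 0.0, 79.7]
force: [-1.2, -0.1, 5.0]
grip_width: 0.0512
```

Emit:
play_rows([
  [[0.04,0,0],0,0.4],
  [[0.08,0,0],0,0.4],
  [[0.12,0,0],0,0.4],
  [[0.16,0,0],0,0.4],
  [[0.2,0,0],0,0.4],
  [[0.24,0,0],0,0.4],
  [[0.28,0,0],0,0.4],
  [[0.28,0,0],0,0.4],
])

```text
clock: 4.27
tool_pos: [0.5124, -0.1054, 0.0888]
eef_rot: [179.9, 0.1, 79.8]
force: [-0.1, -3.4, 4.9]
grip_width: 0.0512
```

Run:
```python
from workcell import env, vision
import cv2
s=env.state(); print({k:s[k] for k in('clock','tool_pos','eef_rot','force')})
a=vision.get_image("scene")["color"][195:365,190:370]; a=cv2.resize(a,None,fx=3.4,fy=3.4,interpolation=cv2.INTER_CUBIC);cv2.imwrite("pics/s4z.png",a)
```

```text
{'clock': 4.2667, 'tool_pos': array([ 0.51238819, -0.10539297,  0.0887664 ]), 'eef_rot': array([1.79877741e+02, 7.38262089e-02, 7.97891177e+01]), 'force': array([-0.07828764, -3.43639975,  4.88386667])}
```

View pics/s4z.png

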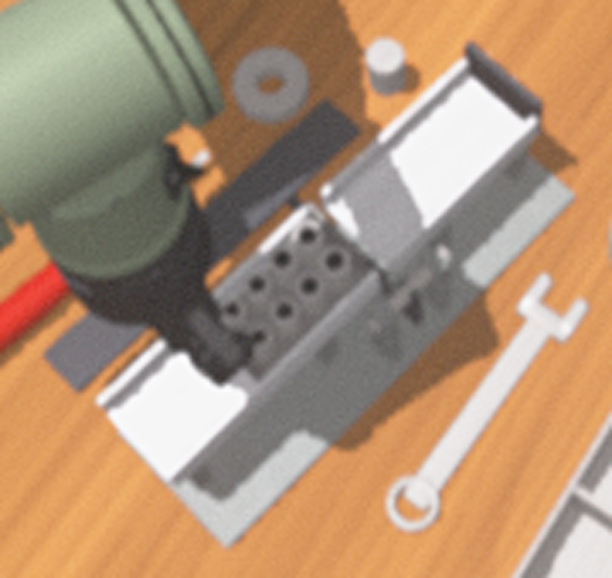

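The rack is sliding straight, its front now just short of the slot. The bar is held and the push force is about 3.4 N. Continuing past the gate.

Emit:
play_rows([
  [[0.05,0,0],0,0.4],
  [[0.1,0,0],0,0.4],
  [[0.15,0,0],0,0.4],
  [[0.2,0,0],0,0.4],
  [[0.25,0,0],0,0.4],
  [[0.3,0,0],0,0.4],
  [[0.35,0,0],0,0.4],
  [[0.37,0,0],0,0.4],
])

```text
clock: 4.98
tool_pos: [0.5221, -0.0514, 0.0888]
eef_rot: [179.9, 0.1, 79.8]
force: [-1.6, -7.5, 5.7]
grip_width: 0.0512
```

Run:
```python
from workcell import env, vision
import cv2
s=env.state(); print({k:s[k] for k in('clock','tool_pos','eef_rot','force')})
a=vision.get_image("scene")["color"][195:365,190:370]; a=cv2.resize(a,None,fx=3.4,fy=3.4,interpolation=cv2.INTER_CUBIC);cv2.imwrite("pics/s5z.png",a)
```

```text
{'clock': 4.9833, 'tool_pos': array([ 0.52205324, -0.05140422,  0.08875592]), 'eef_rot': array([1.79897452e+02, 1.41115528e-01, 7.97879646e+01]), 'force': array([-1.63620046, -7.4965718 ,  5.67496965])}
```

View pics/s5z.png

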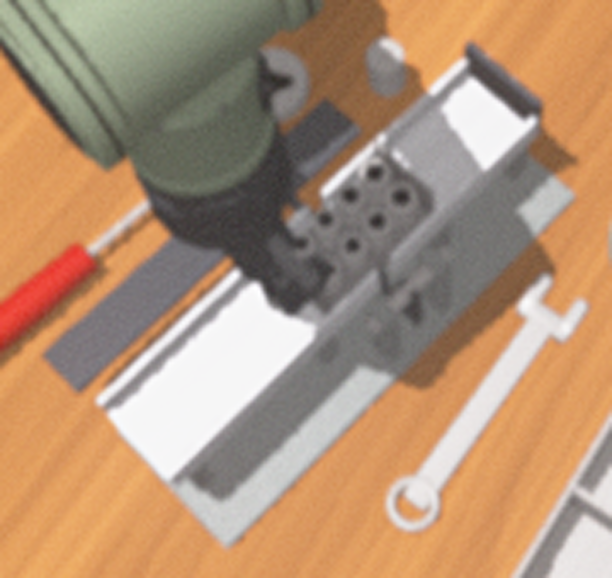

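The rack is halfway over the slot, still straight, with the force modest. Continuing.

Emit:
play_rows([
  [[0.05,0,0],0,0.4],
  [[0.1,0,0],0,0.4],
  [[0.15,0,0],0,0.4],
  [[0.2,0,0],0,0.4],
  [[0.25,0,0],0,0.4],
  [[0.3,0,0],0,0.4],
  [[0.35,0,0],0,0.4],
  [[0.38,0,0],0,0.4],
])

```text
clock: 5.7
tool_pos: [0.5321, 0.0045, 0.0888]
eef_rot: [179.9, 0.1, 79.8]
force: [-1.9, -7.6, 6.9]
grip_width: 0.0513
```

Emit:
play_rows([
  [[0.03,0,0],0,0.4],
  [[0.06,0,0],0,0.4],
  [[0.09,0,0],0,0.4],
  [[0.12,0,0],0,0.4],
  [[0.12,0,0],0,0.4],
])

```text
clock: 6.12
tool_pos: [0.5353, 0.0226, 0.0888]
eef_rot: [179.9, 0.1, 79.8]
force: [-0.1, -4.7, 6.6]
grip_width: 0.0512
```

Run:
```python
from workcell import env, vision
import cv2, numpy as np
s=env.state(); print({k:s[k] for k in('clock','tool_pos','eef_rot','force')})
th=np.radians(79.6);R=np.array([[np.cos(th),-np.sin(th)],[np.sin(th),np.cos(th)]]);print((s['tool_pos'][:2]-[.5605,-.0042])@R)
a=vision.get_image("scene")["color"][195:365,190:370]; a=cv2.resize(a,None,fx=3.4,fy=3.4,interpolation=cv2.INTER_CUBIC);cv2.imwrite("pics/s6z.png",a)
```

```text
{'clock': 6.1167, 'tool_pos': array([0.5353203 , 0.02256238, 0.0887619 ]), 'eef_rot': array([1.79910812e+02, 9.45157033e-02, 7.97684335e+01]), 'force': array([-0.10538432, -4.67784477,  6.60392759])}
[0.0217773  0.02959716]
```

View pics/s6z.png

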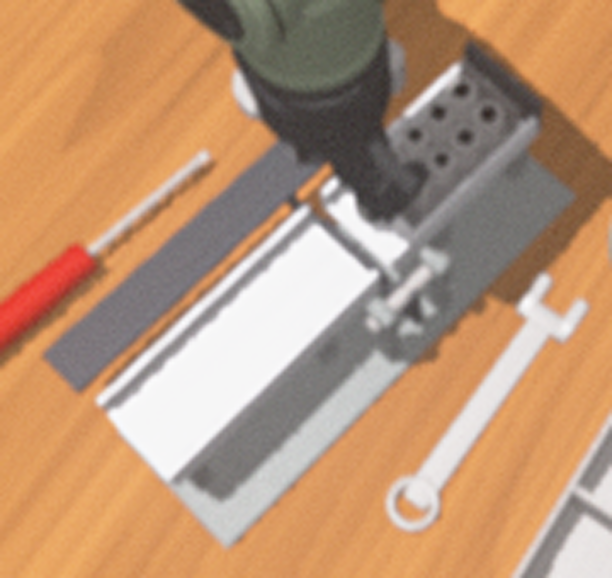

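The rear is past the slot and the front is nearly at the stop. The last ~10 mm goes in small steps, watching the force.

Emit:
play_rows([
  [[0.013,0,0],0,0.4],
  [[0.026,0,0],0,0.4],
  [[0.04,0,0],0,0.4],
  [[0.04,0,0],0,0.4],
])

```text
clock: 6.5
tool_pos: [0.5363, 0.0278, 0.0888]
eef_rot: [179.9, 0.1, 79.8]
force: [-0.1, -7.2, 7.0]
grip_width: 0.0516
```

Emit:
play_rows([
  [[0.013,0,0],0,0.4],
  [[0.013,0,0],0,0.4],
  [[0.013,0,0],0,0.4],
])

```text
clock: 6.75
tool_pos: [0.5366, 0.0296, 0.0888]
eef_rot: [179.9, 0.1, 79.8]
force: [-1.4, -6.8, 7.3]
grip_width: 0.0513
```

Emit:
play_rows([
  [[0.007,0,0],0,0.4],
  [[0.007,0,0],0,0.4],
  [[0.007,0,0],0,0.4],
])

```text
clock: 7.0
tool_pos: [0.5368, 0.0305, 0.0888]
eef_rot: [179.9, 0.2, 79.8]
force: [-1.1, -7.6, 6.9]
grip_width: 0.0515
```

Emit:
play_rows([
  [[0.01,0,0],0,0.4],
  [[0.01,0,0],0,0.4],
  [[0.01,0,0],0,0.4],
])

```text
clock: 7.25
tool_pos: [0.537, 0.0317, 0.0888]
eef_rot: [179.9, 0.2, 79.7]
force: [-0.8, -8.7, 7.3]
grip_width: 0.0511
```

Emit:
play_rows([
  [[0.01,0,0],0,0.4],
  [[0.01,0,0],0,0.4],
  [[0.01,0,0],0,0.4],
])

```text
clock: 7.5
tool_pos: [0.537, 0.0317, 0.0888]
eef_rot: [179.9, 0.3, 79.7]
force: [-2.7, -12.4, 7.7]
grip_width: 0.051
```

Emit:
play_rows([
  [[0.01,0,0],0,0.4],
  [[0.015,0,0],0,0.4],
  [[0.015,0,0],0,0.4],
  [[0.015,0,0],0,0.4],
])

```text
clock: 7.83
tool_pos: [0.5371, 0.0319, 0.0888]
eef_rot: [180.0, 0.5, 79.7]
force: [-4.1, -19.3, 10.1]
grip_width: 0.0511
```

Run:
```python
from workcell import env, vision
import cv2, numpy as np
s=env.state(); print({k:s[k] for k in('clock','tool_pos','eef_rot','force')})
th=np.radians(79.6);R=np.array([[np.cos(th),-np.sin(th)],[np.sin(th),np.cos(th)]]);print((s['tool_pos'][:2]-[.5605,-.0042])@R)
a=vision.get_image("scene")["color"][195:365,190:370]; a=cv2.resize(a,None,fx=3.4,fy=3.4,interpolation=cv2.INTER_CUBIC);cv2.imwrite("pics/s7z.png",a)
```

```text
{'clock': 7.8333, 'tool_pos': array([0.5370734 , 0.03186925, 0.08884333]), 'eef_rot': array([179.96959653,   0.54540436,  79.70960398]), 'force': array([ -4.12111073, -19.28787133,  10.07064154])}
[0.03124774 0.02955292]
```

View pics/s7z.png

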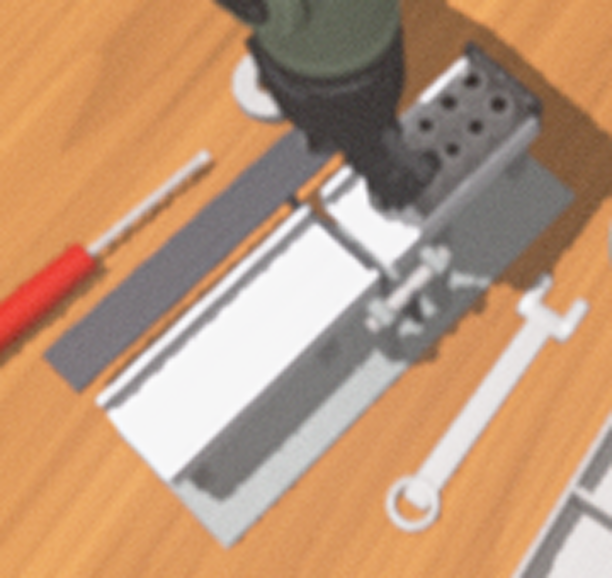

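The rack is stalled hard against the stop with 19 N behind it. The finger sits at lane x = 31.2 mm against 31 predicted, so the rack is home. I'll back off clear of the rack first, then raise.

Emit:
play_rows([
  [[-0.02,0,0],0,0.4],
  [[-0.045,0,0],0,0.4],
  [[-0.065,0,0],0,0.4],
  [[-0.065,0,0],0,0.4],
  [[-0.065,0,0],0,0.4],
])

```text
clock: 8.3
tool_pos: [0.5361, 0.0285, 0.0885]
eef_rot: [179.9, -0.1, 79.7]
force: [0.4, 1.6, 4.3]
grip_width: 0.0513
```

Emit:
play_rows([
  [[-0.02,0,0],0,0.4],
  [[-0.02,0,0],0,0.4],
  [[-0.02,0,0],0,0.4],
])

```text
clock: 8.55
tool_pos: [0.5354, 0.0256, 0.0884]
eef_rot: [180.0, -0.1, 79.7]
force: [0.9, 3.1, 4.5]
grip_width: 0.0512
```

Emit:
play_rows([
  [[0,0,-0.04],0,0.4],
  [[0,0,-0.08],0,0.4],
  [[0,0,-0.12],0,0.4],
  [[0,0,-0.16],0,0.4],
  [[0,0,-0.2],0,0.4],
  [[0,0,-0.24],0,0.4],
  [[0,0,-0.3],0,0.4],
  [[0,0,-0.4],0,0.4],
])

```text
clock: 9.22
tool_pos: [0.532, 0.0242, 0.1464]
eef_rot: [-179.6, 0.1, 79.7]
force: [0.0, -0.9, 0.0]
grip_width: 0.0512
```

Emit:
play_rows([
  [[0,0,-0.2],0,0.4],
  [[0,0,-0.4],0,0.4],
  [[0,0,-0.7],0,0.4],
  [[0,0,-0.7],0,0.4],
])

```text
clock: 9.55
tool_pos: [0.538, 0.0237, 0.2609]
eef_rot: [179.4, -0.0, 79.7]
force: [1.4, 0.1, 1.4]
grip_width: 0.0508
```

Emit:
play_rows([
  [[-0.27,0,0],0,0.4],
  [[-0.54,0,0],0,0.4],
  [[-0.8,0,0],0,0.4],
  [[-1,0,0],0,0.4],
  [[-1,0,0],0,0.4],
  [[-1,0,0],0,0.4],
])

```text
clock: 10.05
tool_pos: [0.5069, -0.1245, 0.2524]
eef_rot: [-179.8, -0.0, 79.5]
force: [1.3, 0.5, 0.5]
grip_width: 0.0513
```

Run:
```python
from workcell import env, vision
import cv2
s=env.state(); print({k:s[k] for k in('clock','tool_pos','eef_rot','force')})
d=vision.get_image("scene")["color"];cv2.imwrite("pics/s8.png",d)
a=d[195:365,190:370]; a=cv2.resize(a,None,fx=3.4,fy=3.4,interpolation=cv2.INTER_CUBIC);cv2.imwrite("pics/s8z.png",a)
cv2.imwrite("pics/t8.png",vision.get_image("top")["color"])
```

```text
{'clock': 10.05, 'tool_pos': array([ 0.50685763, -0.12448433,  0.25239708]), 'eef_rot': array([-1.79834638e+02, -3.70069085e-02,  7.95192000e+01]), 'force': array([1.2500652 , 0.53433443, 0.46884241])}
```

View pics/s8z.png

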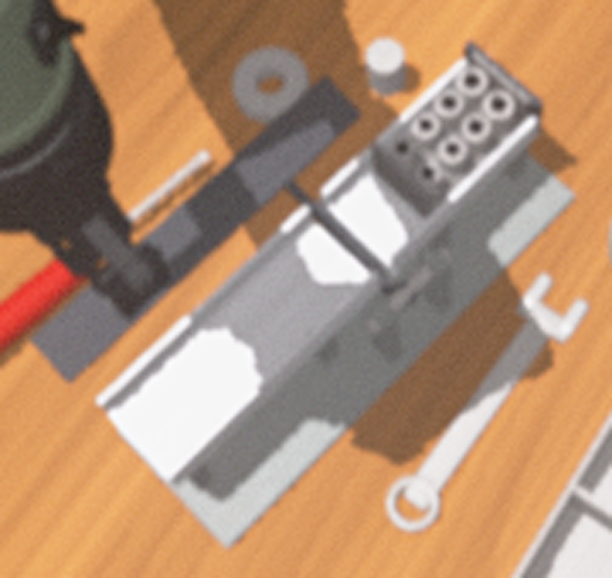

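View pics/t8.png

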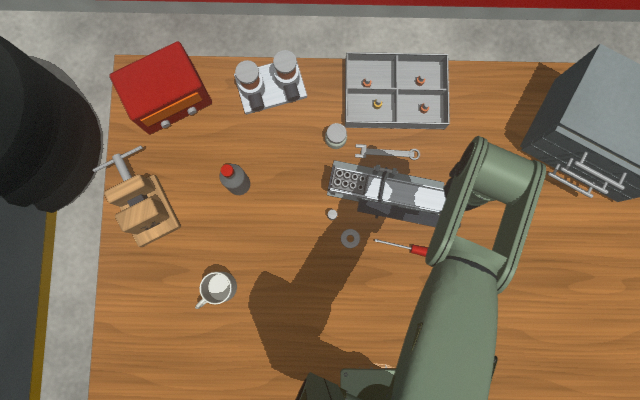

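The rack is against the stop, at zoom (450,130). The blade is up behind it at (350,240), and the bar corners are back at (32,340) and (325,78) as at the start. The other objects have not moved. Handing in.

```bash
python3 -c "
from workcell import workorder
print(workorder.hand_in())"
```

```text
the job is handed in; nothing more can be done
None
```

The rack is fully home against the end stop, and the gate has sprung up again behind it. I handed the job in at about 10 s on the robot's clock, with no verdict reported.

**How it went:** With the gripper partly closed to 51 mm, one fingertip pressed the bar to about 70 mm above the bench, holding it with 5 to 7 N. The other fingertip pushed the rack about 160 mm along the lane. I then backed off about 6 mm before raising the tool, so the rack was not dragged up.

**Last checks:**
- **Home:** the rack stalled against the stop at 19 N of push. The pushing finger was at lane x = 31.2 mm, against 31 mm expected for a rack fully home.
- **Gate:** the final pictures show the blade up behind the rack and the bar back at its starting pixels.
- **Other objects:** none show any movement, and the tool was touching nothing.
- **Not measured directly:** the fingertip's exact height on the bar, because I did not press on to the bottom stop. It lies between 66 and about 76 mm, so the gate was below the lane floor in any case.

No check failed or disagreed. Early on, the two cameras differed by up to about 5 mm on the lane's position; the fingertip image then agreed with the arm's pose to about 2 mm.

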